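# Roll two tins onto the labelling line

## Task

Two bare tins, a big one and a small one, lie on their sides on the grey labelling mat, one on each side of the black line. With your fingertips, gently push the upper part of each tin sideways to roll it onto the line, so that it comes to rest lying along the line with its middle over it. Roll them only: do not grip or lift them, and leave the standing tins and everything else where they are.

Things in the scene. Friction and masses are not known exactly. Their poses are not given: they have to be found in the camera images.
- mat: flat grey soft rubber mat fixed to the table, 360 mm (its x) by 480 mm (its y), 6 mm thick. Origin at the centre of its underside (table height), z up. The black line, 8 mm wide and 340 mm long, is painted along the mat's x axis through its centre (mat y = 0). The two lying tins and the two standing tins are on the mat: the half x > 0 and the half x < 0 each hold one lying tin and one standing tin, on opposite sides of the line
- big_tin: big bare-metal tin lying on its side on the mat, 75 mm diameter, 110 mm long, 0.3 to 0.6 kg. Origin at its centre, x along its axis (nearly parallel to the line); y and z turn as it rolls. Smooth tinplate (friction about 0.3), free to roll; stops within about 10 mm of a slow push (40 mm/s), coasts on after a fast one. It starts 80 to 150 mm from the line and about 70 mm along it from mid-mat
- small_tin: small bare-metal tin lying on its side on the mat, 55 mm diameter, 80 mm long, 0.14 to 0.28 kg. Origin at its centre, x along its axis (nearly parallel to the line); y and z turn as it rolls. Smooth tinplate (friction about 0.3), free to roll; stops within about 10 mm of a slow push (40 mm/s), coasts on after a fast one. It starts 80 to 150 mm from the line and about 70 mm along it from mid-mat, opposite the big tin
- flat_tin: the low bare-metal tin, 85 mm diameter, 42 mm high, standing on the mat; leave it. Origin at the centre of its underside, z up
- upright_tin: a bare-metal tin, 55 mm diameter, 80 mm high, standing upright on the mat; leave it. Origin at the centre of its underside, z up
- tall_tin: a bare-metal tin, 75 mm diameter, 110 mm high, standing upright on the table beside the mat, on the robot's left; leave it. Origin at the centre of its underside
- tape_roll: roll of clear packing tape, 100 mm across, 48 mm high, lying flat on the table to the robot's left of the mat; leave it. Origin at the centre of its underside
- jar: glass jar with metal lid, 68 mm diameter, 100 mm high, standing on the table to the robot's right of the mat; leave it. Origin at the centre of its underside
- brush: hand brush lying on the table to the robot's right of the mat; leave it. Origin on its underside
There are look-alikes about, which are no part of the job. Leave any green or orange look-alike of the big_tin alone.

How it is judged:
At the end, for the whole second after the job is handed in: Both lying tins are at rest on the mat, still on their sides, each with its centre within 12 mm of the middle of the black line (measured square to it), within the line's length, and its axis within 0.22 rad (about 12 degrees) of the line's direction (y of big_tin in the frame of mat between -0.012 and 0.012 m and x of big_tin in the frame of mat between -0.14 and 0.14 m and angle between the x axis of each of big_tin, small_tin and the x axis of mat, either way round below 0.22 rad and linear speed of each of big_tin, small_tin below 0.01 m/s and angular speed of each of big_tin, small_tin below 0.3 rad/s and y of small_tin in the frame of mat between -0.012 and 0.012 m and x of small_tin in the frame of mat between -0.14 and 0.14 m); the robot touches nothing.
It fails at once if a lying tin is lifted more than 12 mm off the mat (height (world z) of big_tin above 0.0555 m or height (world z) of small_tin above 0.0455 m).
It fails at once if the fingers squeeze or press a lying tin with more than 20 N (contact force between the fingers and big_tin above 20 N or contact force between the fingers and small_tin above 20 N).
It fails at once if a standing tin or another bystander is moved more than 15 mm or tipped over (distance of any of flat_tin, upright_tin, tall_tin, tape_roll, jar, brush from where it was at the start of the episode above 0.015 m or angle between any of flat_tin, upright_tin, tall_tin, jar's own z axis and vertical above 0.4 rad).
It also fails if it takes over 54 s, if anything falls off the work surface, if the arm or the gripper's body presses on something with over 40 N, if the wrist force passes 120 N, or if a joint passes its speed limit or range.

## Robot

A 6-joint arm with a two-finger parallel gripper is mounted at the origin on the work surface. World frame = base frame: x ahead of the robot, y to its left, z up, the work surface at z = 0. Lengths are in m, angles in rad, forces in N, time in s.
With the tool pointing down it reaches from about 0.425 to 0.925 m from the base axis. Payload 12.5 kg.
Tool frame: the origin (TCP) lies on the mounting face of the last link; the fingertips stand 173 mm ahead of it and the grasp point (between the pads) lies 155 mm ahead of it; z points along the fingers, y is the line along which they close (so a half turn about z gives the same grasp; the last joint's range is limited). The gripper opens to 85 mm and grips with 20 to 120 N. Pads are 22 mm wide; open, the fingers measure 114 mm over their backs; the gripper's body (76 mm by 85 mm) begins 54 mm behind the grasp point. The pads swing forward as they close: fully open they stand 13 mm farther back than shut.
Start: joints at [1.206, 0.491, 1.559, -0, 1.092, -0.106], TCP at [0.16, 0.604, 0.405] pointing down, gripper open.
Joint ranges: [-3.1, 3.1], [-0.84, 2.19], [0.05, 2.79], [-1.13, 4.28], [0.06, 2.93], [-2.69, 2.69]. Speed limits (rad/s): [2.22, 2.22, 2.79, 3.14, 3.14, 3.14].

## Interface

Orientations are given as a unit quaternion [w, x, y, z].
In Python, from bench import * gives the robot as it stands. The module is installed in compiled form; this text tells all that it offers. Calls block until the motion is done:
- movep(position, orientation): joint-space move of the TCP to a pose.
- move_l(position, attitude=None, vel=0.15): straight line of the TCP; attitude=None keeps the orientation; vel is the mean speed in m/s.
- movej(angles): joint-space move.
- gripper_to(opening): opening from 0.0 (shut) to 1.0 (fully open); the grip force is fixed at half the most; returns when the fingers have stopped.
- hold(seconds).
- inverse_kinematics(position, orientation): joint angles nearest the present ones, or None.
- observe(): the state.
- snapshot(name): name is "side" or "top" or "wrist"; returns (picture, depth): 400x640x3 uint8, blue, green, red; 400x640 float32, m along the optical axis (not along the pixel's ray), 0 where there is no reading.
- camera_model(name): a dict with "intrinsics" (3x3 intrinsics, pixels), "R" (3x3) and "t" (3): a world point X has camera coordinates R X + t. Camera axes: x right, y down, z forward; pixel columns grow to the right and rows downward; lengths in m; the calibration is good to about 2 mm. A picture is of the moment at which its call begins: read the wrist's pose just before it. camera_model takes no time and is no camera call; for the wrist camera it gives the pose at the moment of the call.
A pose or a line that the arm cannot do raises MotionError and nothing moves.
- job_done(): hands the job in; it is judged then, once.
The state is a dict: "time": time; "qpos": joint angles; "qvel": joint speeds; "joint_torque": joint torques, N m; "eef_pos": TCP position; "eef_rot": TCP orientation; "wrist_force": force on the tool from outside, world axes, zero at the start; "ft_torque": the same for the moment, N m; "finger_gap": opening from 0.0 (shut) to 1.0 (fully open); "grip_force": force on a finger pad.
Only numpy, scipy, OpenCV 4.12 (cv2) and the standard library are available. Lean on these libraries where they do the work, as an engineer would, in place of code of your own. Each camera call takes 0.05 s, during which the arm holds its last target. There are 200 camera calls.

## Working session

There is one attempt and no reset: what is moved stays moved. The work goes in short steps, each a Python script; the robot and the scene stay as the last script left them, time stands still between calls to the robot, and variables do not carry over. Pictures are saved under pics/ and viewed, at most 10 in all, crops included, and the job is handed in when it is done.

```bash
mkdir -p pics; python3 - <<'E'
from bench import *
import cv2,numpy as np
p,d=snapshot("top");cv2.imwrite("pics/top.png",p);np.save("top_d.npy",d)
p,d=snapshot("side");cv2.imwrite("pics/side.png",p)
c=camera_model("top");print(c);s=observe();print(s["time"],s["eef_pos"],s["eef_rot"])
E
```

```text
{'intrinsics': array([[500.81392481,   0.        , 311.15404309],
       [  0.        , 500.81392481, 201.03007163],
       [  0.        ,   0.        ,   1.        ]]), 'R': array([[ 0.02659541, -0.99959671,  0.00995486],
       [-0.9924281 , -0.02759662, -0.11968666],
       [ 0.11991311, -0.00669637, -0.99276181]]), 't': array([-0.00979429,  0.46524586,  1.56604077])}
0.1 [0.15989796 0.60415806 0.40418575] [-9.78126476e-05  1.29014080e-01  9.91642628e-01 -5.06525988e-04]
```

View pics/top.png

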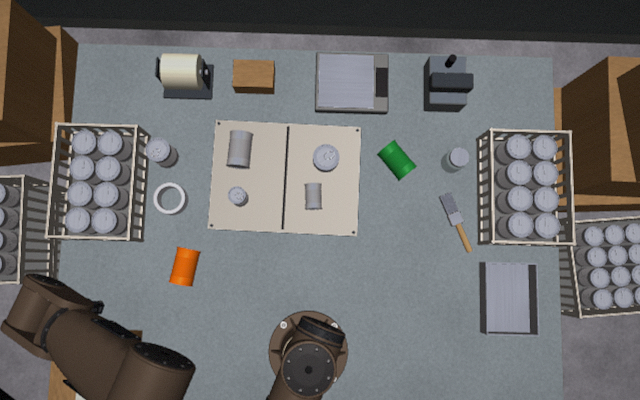

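View pics/side.png

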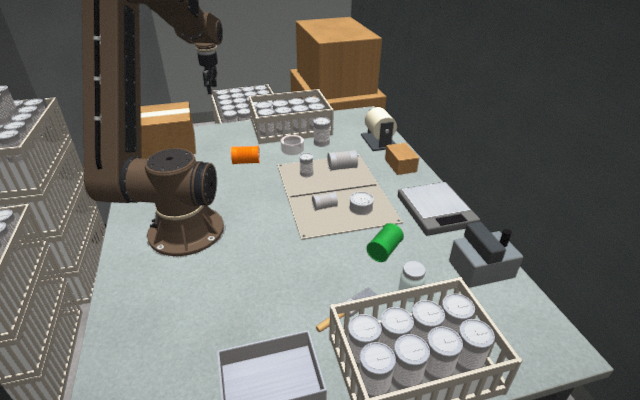

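Top view: the mat spans pixels (208..361, 121..235), with the line from (288,126) to (284,229). The big tin is at (239,148) and the small tin at (313,195). The flat tin stands at (325,157) and the upright one at (237,196). Next I'll measure them from depth.

```bash
cat > h.py <<'E'
from bench import *
import cv2,numpy as np
def cloud(d,c):
    v,u=np.mgrid[:d.shape[0],:d.shape[1]]
    P=np.stack([u,v,np.ones_like(u)],-1)@np.linalg.inv(c["intrinsics"]).T*d[...,None]
    return (P-c["t"])@c["R"]
def at_z(px,z,c):
    r=np.c_[np.atleast_2d(px),np.ones(len(np.atleast_2d(px)))]@np.linalg.inv(c["intrinsics"]).T@c["R"]
    o=-c["R"].T@c["t"]; return o+r*((z-o[2])/r[:,2])[:,None]
E
python3 - <<'E'
from h import *
np.set_printoptions(precision=4,suppress=True)
c=camera_model("top");d=np.load("top_d.npy");p=cv2.imread("pics/top.png");W=cloud(d,c)
print("corners",at_z([(219,121),(361,128),(356,235),(208,230)],.006,c)[:,:2])
g=p.max(2); m=np.zeros(g.shape,bool); m[125:230,270:300]=g[125:230,270:300]<70
v,u=np.nonzero(m); L=at_z(np.c_[u,v],.006,c)[:,:2]; 
a=cv2.fitLine(L.astype(np.float32),cv2.DIST_HUBER,0,.01,.01).ravel(); print("line",a,L.min(0),L.max(0),len(L))
for n,(u0,u1,v0,v1),z in [("big",(222,262,122,175),.081),("small",(298,330,177,215),.061),("flat",(308,345,140,175),0),("upr",(222,255,180,212),0)]:
    Q=W[v0:v1,u0:u1].reshape(-1,3); dd=d[v0:v1,u0:u1].ravel(); Q=Q[(dd>0)&(Q[:,2]>.02)]
    r=cv2.minAreaRect(Q[:,:2].astype(np.float32)); print(n,len(Q),(dd==0).sum(),Q.mean(0),np.percentile(Q[:,2],[5,50,98]),r)
E
python3 -c "
import cv2;p=cv2.imread('pics/top.png')[110:245,195:375];cv2.imwrite('pics/crop.png',cv2.resize(p,None,fx=4.4,fy=4.4,interpolation=2))"
```

```text
corners [[ 0.7242  0.3123]
 [ 0.7143 -0.1547]
 [ 0.3624 -0.1438]
 [ 0.3655  0.33  ]]
line [ 0.9998 -0.022   0.545   0.0903] [0.3784 0.0849] [0.7107 0.0951] 129
big 833 9 [0.6181 0.2317 0.068 ] [0.0435 0.0717 0.0825] ((0.6216355562210083, 0.23475594818592072), (0.07385741174221039, 0.11188367754220963), 86.10832214355469)
small 418 4 [ 0.4791 -0.0033  0.0519] [0.0392 0.0534 0.0627] ((0.47950756549835205, -0.0026153121143579483), (0.08123783022165298, 0.053712330758571625), 3.643791437149048)
flat 561 7 [ 0.604  -0.0404  0.0448] [0.0383 0.0452 0.0534] ((0.6041030883789062, -0.04072575271129608), (0.08203962445259094, 0.08311320096254349), 1.1882052421569824)
upr 295 3 [0.4686 0.23   0.077 ] [0.0363 0.0822 0.0905] ((0.47039756178855896, 0.23276366293430328), (0.05137995257973671, 0.05266227573156357), 3.2664084434509277)
```

View pics/crop.png

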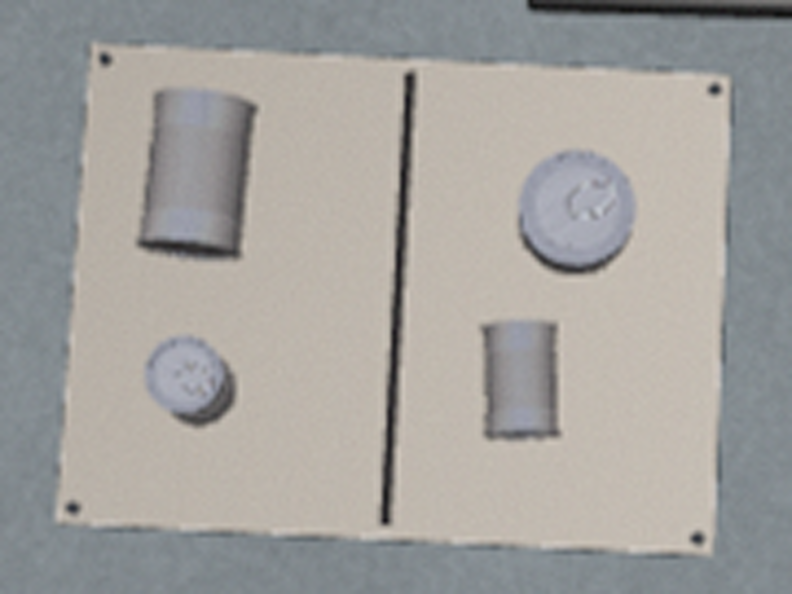

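The numbers agree with the given sizes: the tins measure 74×112 and 81×54 mm, and their tops are at the right heights. The big tin is 146 mm from the line and the small one 94 mm. I'll push each tin slowly with two half-open fingertips aligned to its axis, stop a few mm short, then look.

```bash
cat >> h.py <<'E'
def quat(th):  # tool down, tool y at angle th from world x
    f=(th+np.pi/2)/2; return [0,np.cos(f),np.sin(f),0]
def line_y(x): return .0903-.022*(x-.545)
def push(c,ang,R,side,short,flip,vel=.035,gap=.018):
    """tin centre c, axis angle ang, lies at side (+1/-1) of line; push until 'short' m before line"""
    n=np.array([-np.sin(ang),np.cos(ang)])*side; c=np.array(c)
    z=.006+R+.007+.173; off=R+.011
    q=quat(ang+np.pi*flip); d=abs(c[1]-line_y(c[0]))-short
    a=c+n*(off+gap); b=c+n*(off-d)
    movep([*a,z+.08],q); move_l([*a,z],vel=.12)
    move_l([*b,z],vel=vel); s=observe(); print("end push",s["time"],s["eef_pos"],s["wrist_force"])
    move_l([*(b+n*.02),z],vel=.08); move_l([*(b+n*.02),z+.08],vel=.2)
E
python3 - <<'E'
from h import *
for f in (0,1):
    for p in ([.62,.3,.3],[.48,-.06,.25]):
        print(f,inverse_kinematics(p,quat(np.pi*f)))
E
```

```text
0 [ 3.54836526e-01  6.86191885e-01  1.48856907e+00 -4.44089210e-16
  9.66831700e-01  3.54836526e-01]
0 [-2.61011424e-01  5.30845144e-01  2.04980410e+00 -4.44089210e-16
  5.60943405e-01 -2.61011424e-01]
1 None
1 None
```

```bash
python3 - <<'E'
from h import *
gripper_to(0.5); print(observe()["time"],observe()["finger_gap"])
push((.6216,.2347),-.068,.0375,+1,.008,0)
push((.4795,-.0026),.064,.0275,-1,.008,0)
s=observe();print(s["time"])
movej([-1.2,*s["qpos"][1:]])
p,d=snapshot("top");cv2.imwrite("pics/top2.png",p);np.save("top2_d.npy",d)
c=camera_model("top");W=cloud(d,c)
for x0,x1 in((.55,.71),(.41,.545)):
    Q=W[(d>0)&(W[...,2]>.022)&(W[...,2]<.1)&(W[...,0]>x0)&(W[...,0]<x1)&(abs(W[...,1]-.09)<.075)]
    r=cv2.minAreaRect(Q[:,:2].astype(np.float32));print(len(Q),r,"off line",r[0][1]-line_y(r[0][0]))
cv2.imwrite('pics/crop2.png',cv2.resize(p[110:245,195:375],None,fx=4.4,fy=4.4,interpolation=2))
print(observe()["time"])
E
```

```text
0.5917 0.4990846138261461
end push 8.05 [0.61550797 0.14535706 0.22348131] [-0.56483887  0.42075602  0.16330764]
end push 13.975 [0.47645117 0.0450752  0.21350873] [-0.45525984  0.06613256  0.57536983]
14.925
828 ((0.613009512424469, 0.09825500845909119), (0.07188717275857925, 0.11159177124500275), 86.11865997314453) off line 0.009451217732429504
419 ((0.47467201948165894, 0.08162903040647507), (0.08117688447237015, 0.05149874463677406), 4.01383638381958) off line -0.010218185164928437
16.8083
```

View pics/crop2.png

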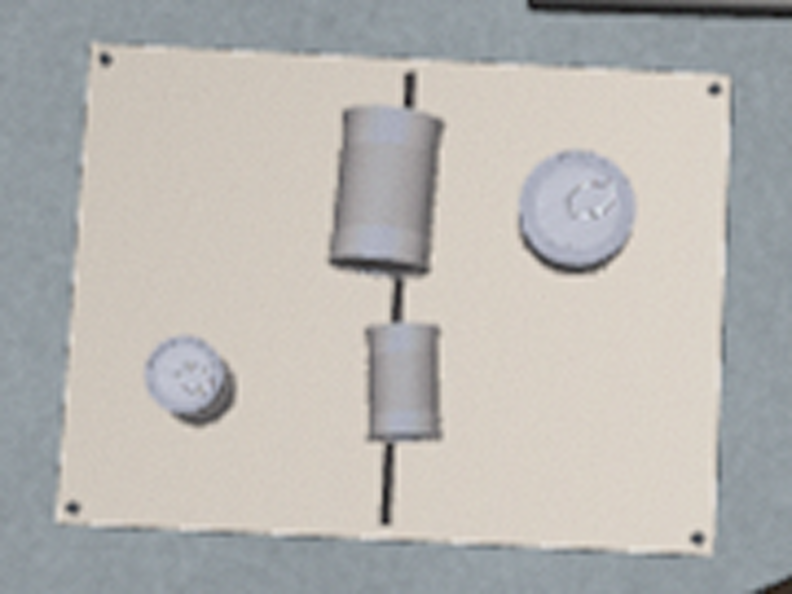

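Both tins stopped short as planned: the big one by 9.5 mm on the left, the small one by 10 mm on the right. Nothing else moved. I'll nudge each onto the line.

```bash
python3 - <<'E'
from h import *
push((.4747,.0816),.067,.0275,-1,-.001,0,vel=.025,gap=.015)
push((.6130,.0983),-.068,.0375,+1,-.001,0,vel=.025,gap=.015)
s=observe();movej([1.2,*s["qpos"][1:]])
p,d=snapshot("top");c=camera_model("top");W=cloud(d,c)
for x0,x1 in((.55,.71),(.41,.545)):
    Q=W[(d>0)&(W[...,2]>.022)&(W[...,2]<.1)&(W[...,0]>x0)&(W[...,0]<x1)&(abs(W[...,1]-.09)<.075)]
    r=cv2.minAreaRect(Q[:,:2].astype(np.float32));print(len(Q),r,"off line",r[0][1]-line_y(r[0][0]))
cv2.imwrite('pics/crop3.png',cv2.resize(p[110:245,195:375],None,fx=4.4,fy=4.4,interpolation=2))
print(observe()["time"])
E
```

```text
end push 20.6667 [0.47653938 0.05430773 0.21349452] [-0.55921303  0.19861546  0.23855542]
end push 24.3833 [0.61557961 0.1363107  0.22347473] [ 0.00678965  0.19308919 -0.82096992]
826 ((0.6110104322433472, 0.07415752112865448), (0.07335314899682999, 0.11176979541778564), 86.4854965209961) off line -0.014690249361991883
418 ((0.47367626428604126, 0.09882256388664246), (0.08039451390504837, 0.051451731473207474), 2.2768144607543945) off line 0.006953441700935356
27.6667
```

View pics/crop3.png

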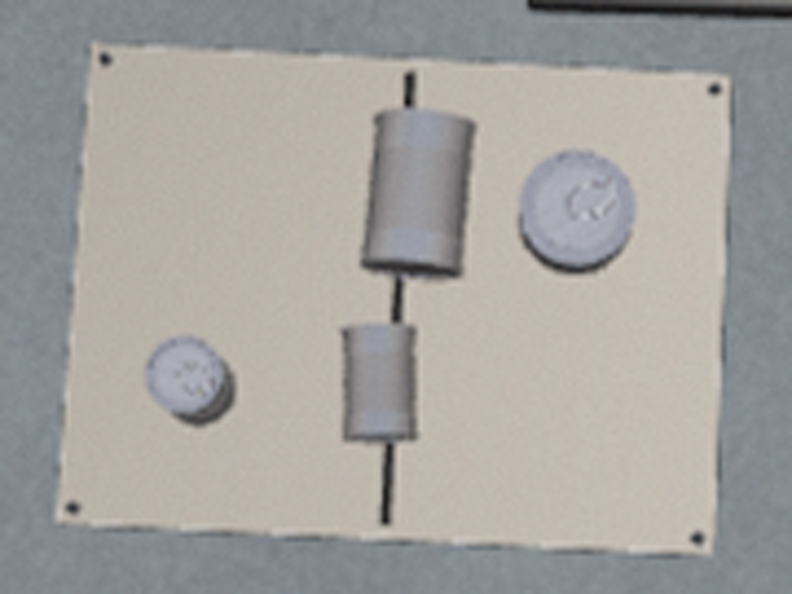

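The nudge overshot because a short stroke meets the tin at its peak speed. The big tin is now 15 mm to the right of the line and the small one 7 mm to the left. I'll push them back in two stages: creep to near contact, then push slowly. For the big tin I'll raise the fingertips above the flat tin's rim.

```bash
cat >> h.py <<'E'
def nudge(c,ang,R,side,extra,dz=0,gap=.012,vel=.012):
    n=np.array([-np.sin(ang),np.cos(ang)])*side; c=np.array(c)
    z=.006+R+.007+.173+dz; off=R+.011; q=quat(ang)
    d=abs(c[1]-line_y(c[0]))+extra
    P=lambda o,h=0:[*(c+n*(off+o)),z+h]
    movep(P(gap,.06),q); move_l(P(gap),vel=.1); move_l(P(.002),vel=.02)
    move_l(P(-d),vel=vel); hold(.2); move_l(P(-d+.008),vel=.03); move_l(P(-d+.008,.06),vel=.15)
def look(name):
    p,d=snapshot("top");c=camera_model("top");W=cloud(d,c)
    for x0,x1 in((.55,.71),(.41,.545)):
        Q=W[(d>0)&(W[...,2]>.022)&(W[...,2]<.1)&(W[...,0]>x0)&(W[...,0]<x1)&(W[...,1]<.165)&(W[...,1]>.03)]
        r=cv2.minAreaRect(Q[:,:2].astype(np.float32));print(len(Q),r,"off line",r[0][1]-line_y(r[0][0]))
    cv2.imwrite(f'pics/{name}.png',cv2.resize(p[110:245,195:375],None,fx=4.4,fy=4.4,interpolation=2))
    print(observe()["time"])
E
python3 - <<'E'
from h import *
nudge((.4737,.0988),.04,.0275,+1,.001)
print(observe()["time"])
nudge((.6110,.0742),-.061,.0375,-1,.002,dz=.004)
s=observe();print(s["time"]);movej([-1.0,*s["qpos"][1:]]);look("crop4")
E
```

```text
33.2083
38.2333
824 ((0.6117368936538696, 0.08660733699798584), (0.07392869889736176, 0.11249899864196777), 86.99730682373047) off line -0.002224451341629033
425 ((0.47437360882759094, 0.09248799085617065), (0.08158177137374878, 0.05090335011482239), 1.8890126943588257) off line 0.0006342102503776453
40.2917
```

View pics/crop4.png

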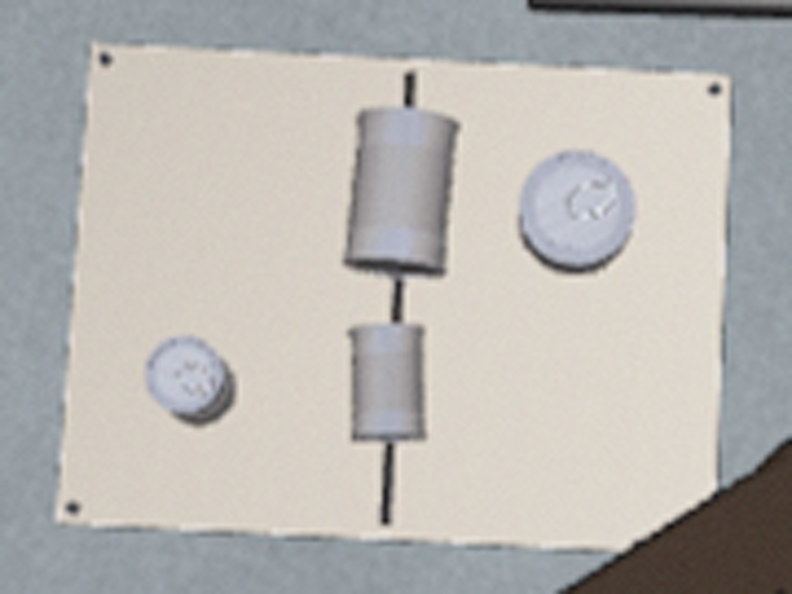

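Both tins are centred on the line, at -2 mm and +1 mm, and the standing tins are where they were. Handing in.

```bash
python3 -c "
from bench import *
print(job_done())"
```

```text
the job is handed in; nothing more can be done
None
```

I rolled both tins onto the line and handed the job in just after 40 s of the 54 s. By my last measurement, the big tin was about 2 mm off the line and the small tin about 1 mm. Both were within about 4° of its direction, and the standing tins on the mat were where they started; the hand-in gave no verdict.

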